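Wedge a chip tight in its clamping jig

TASK

Clamp the chip in the jig with the brass wedge: start the wedge loosely, thin end first, in the slot between the blue jaw and the dark rail and let go of it, then tap it further in on its thick end until it locks firmly and the jaw holds the chip square against the stop. Feel for it and do not overdrive it, the glass must not crack; leave the vials and the dish where they stand.

Things in the scene. Friction and masses are not known exactly. Their poses are not given: they have to be found in the camera images.
- wedge: loose brass wedge, about 0.25 kg, flat on the worktop, 100 long (its y), 28 high (z); origin mid-length on its underside. Thin end at y = -50: 8 thick (x +2 to +10). Thickens 1 in 8 to 17.5 at y = +26, then a parallel tang 16 thick. Its +x side is one straight face at x = +10; the slope is on the -x side
- wedge_tip (a point): middle of the wedge's thin end face: wedge x = +6, y = -50, 14 above its underside
- wedge_tang (a point): centre of the wedge's parallel tang, where to grip it: 16 thick (wedge x from -6 to +10), y from +26 to +50; this point is at x = +2, y = +37, 14 above the underside
- wedge_butt (a point): middle of the wedge's thick end face, the face to tap: wedge x = +2, y = +50, 14 above its underside
- jig: fixed clamping jig, origin on the worktop. Aluminium base plate: jig x -68 to +52, y -65 to +90 mm, top at z = 8. On it from -x to +x: steel stop bar 14 high, chip, blue jaw, slot, dark rail. The wedge lies on the plate, goes in towards jig -y, straight face along the rail (axes parallel to the jig's). The stop bar is reset each time by up to 1.2 mm either way
- rail_face (a point): on the dark steel rail's face towards the slot, at jig x = +19.2, y = 0, z = 8. The face is straight, parallel to jig y, from y = -39 to +35, with a flared lead-in on to y = +49 (x = +26 there); rail top at z = 38
- slot_mouth (a point): middle of the slot's mouth, jig x = +13.5, y = +35, z = 8. Jaw at rest: 11.6 wide here (jig x 7.6 to 19.2), narrowing 1 in 8 towards -y, so an unforced wedge stops with its thin end 15 to 32 mm inside. Locked, the thin end is 55 to 80 mm inside (it depends on the stop bar) and the thick end stands 20 to 45 mm out
- jaw: blue jaw, jig y -35 to +35 plus a flared lead-in to +49 (jig x = 1 there), 28 high; slides only to jig -x, 0 to 10 mm, on a light spring (0.4 N/mm); its back matches the wedge's slope. Friction about 0.3, the wedge stays where left. A few N slide it in until the chip meets the stop, then the push climbs 10 N per mm: about 16 N locks it, under 13 is slack, over 22 may crack the glass
- jaw_front (a point): foot of the jaw's flat face towards the chip; at rest at jig x = -9.5, y = 0, z = 8. The chip meets the stop after 3 to 6 mm of jaw travel
- chip: clear acrylic chip on a glass slide, 34 x 76 x 11, long along y, loose on the base plate between stop bar and jaw; origin at the centre of its underside. The jaw pushes it to the stop; it bears a squeeze of 10 to 32 N, about 0.8 to 1.4 times the push on the wedge
- vial: glass vial with black cap, 25 dia x 49, origin at the centre of its underside; leave alone
- cap_vial: small glass vial with red cap, 20 dia x 41, origin at the centre of its underside; leave alone
- dish: lidded petri dish, 60 dia x 14, origin at the centre of its underside; leave alone
There are look-alikes about, which are no part of the job. Several things have the shape of the chip; the one meant has the colours described above.

How it is judged (in metres and radians):
On the way, in this order (a step that is already met when the one before it is completed fails the run):
1. the wedge is let go, loosely started in the slot: thin end at least 12 mm inside the mouth, squeeze on the chip under 3 N (x of wedge_tip in the frame of jig between 0.004 and 0.022 m and z of wedge in the frame of jig between 0.003 and 0.013 m and angle between the y axis of wedge and the y axis of jig, either way round below 0.12 rad and y of wedge_tip in the frame of jig below 0.023 m and contact force between the fingers and wedge below 0.3 N and contact force between jaw and chip below 3 N), for 0.2 s.
2. the wedge is driven tight: the jaw squeezes the chip with more than 10 N (x of wedge_tip in the frame of jig between 0.004 and 0.022 m and z of wedge in the frame of jig between 0.003 and 0.013 m and angle between the y axis of wedge and the y axis of jig, either way round below 0.12 rad and contact force between jaw and chip above 10 N), for 0.2 s.
At the end, for the whole second after the job is handed in: the wedge lies flat on the base plate in the slot, released and at rest, within 0.12 rad of the slot's line; the jaw squeezes the chip with 10 to 32 N; the chip lies flat (within 4 mm of the base plate's top, 0.06 rad) and square to the jig within 0.03 rad (all of step 2 and contact force between the fingers and wedge below 0.3 N and contact force between jaw and chip below 32 N and angle between the y axis of chip and the y axis of jig, either way round below 0.03 rad and angle between each of chip, wedge's own z axis and vertical below 0.06 rad and linear speed of wedge below 0.005 m/s and z of chip in the frame of jig between 0.004 and 0.012 m); the robot touches nothing.
It fails at once if the chip is squeezed with more than 32 N (its glass cracks) (contact force between jaw and chip above 32 N).
It fails at once if the black-capped vial is moved more than 20 mm or knocked over (distance of vial from where it was at the start of the episode above 0.02 m or angle between vial's own z axis and vertical above 0.5 rad).
It fails at once if the red-capped vial is moved more than 20 mm or knocked over (distance of cap_vial from where it was at the start of the episode above 0.02 m or angle between cap_vial's own z axis and vertical above 0.5 rad).
It fails at once if the petri dish is moved more than 20 mm or knocked over (distance of dish from where it was at the start of the episode above 0.02 m or angle between dish's own z axis and vertical above 0.5 rad).
It also fails if it takes over 48 s, if anything falls off the work surface, if the arm or the gripper's body presses on something with over 40 N, if the wrist force passes 120 N, or if a joint passes its speed limit or range.

ROBOT

A 6-joint arm with a two-finger parallel gripper is mounted at the origin on a cart in front of the work surface, level with it; the furniture and walls round the work are solid. World frame = base frame: x ahead of the robot, y to its left, z up, the work surface at z = 0. Lengths are in m, angles in degrees, forces in N, time in s.
With the tool pointing down it reaches from about 0.4 to 0.825 m from the base axis. Payload 7 kg.
Tool frame: the origin (TCP) lies midway between the tips of the shut fingers; the grasp point (between the pads) lies 19 mm behind it; z points along the fingers, y is the line along which they close (so a half turn about z gives the same grasp; the last joint's range is limited). The gripper opens to 88 mm and grips with 3 to 60 N. Pads are 19 mm wide; open, the fingers measure 130 mm over their backs; the gripper's body (78 mm by 193 mm) begins 47 mm behind the grasp point.
Start: joints at [80.907, 20.546, 0.682, 0, -70.136, -16.507], TCP at [0.292, 0.609, 0.227] pointing down, gripper open.
Joint ranges: [-176.03, 176.03], [-82.01, 121.73], [-58.28, 71.71], [-173.87, 95.51], [-174.79, -0.11], [-173.66, 173.66]. Speed limits (degrees/s): [136.94, 136.94, 172.46, 180, 180, 180].

INTERFACE

Orientations are given as [roll, pitch, yaw] about the fixed x, y, z axes, in that order (R = Rz(yaw) Ry(pitch) Rx(roll)).
In Python, from plant import ctrl gives the robot as it stands. The module is installed in compiled form; this text tells all that it offers.
- The arm moves only by the tool send_rows, never from a script. Its argument "plan" is a list that holds one entry, the list of rows, each a list of 6 numbers: the shift along the tool's x, y, z in cm, then the turn, a rotation vector about the tool's x, y, z in degrees. A call has 1 to 8 rows; each row is the pose to reach, as a shift and turn from the pose commanded when the call began, along the tool's axes at that moment; what a row does not reach only later rows make up. A row lasts 1/12 s, in which the tool goes at most 41.7 mm and 7.16 degrees, less where a joint would pass 70% of its speed; a pose out of reach is approached as far as the arm can. A call with a gripper value outside its range is refused whole. "fingers" is the opening, from 0 (shut) to 1 (fully open), set as the call begins (left out, the last holds). The fingers move at their own pace and stop on an object; the grip force is fixed at half the most. Time passes only in rows, so rows that repeat a pose let the fingers close. It gives the time, the measured TCP pose, the force, the opening and the grip force at its end, in the units of the state.
- ctrl.get_obs(): the state, without advancing time (a new reading comes with each control period).
- ctrl.snapshot(name): name is "scene" or "side" or "wrist"; returns a dict with "img" (400x640x3 uint8, red, green, blue), "K" (3x3 intrinsics, pixels), "pose" (4x4, takes a point from camera to world coordinates). Camera axes: x right, y down, z forward; pixel columns grow to the right and rows downward; lengths in m; the calibration is good to about 2 mm. A picture is of the moment at which its call begins. There is no depth.
- ctrl.close_job(): hands the job in; it is judged then, once.
The state is a dict: "clock": time; "joint_pos": joint angles; "qvel": joint speeds; "tau": joint torques, N m; "tool_pos": TCP position; "orientation": TCP orientation; "force": force on the tool from outside, world axes, zero at the start; "moment": the same for the moment, N m; "opening": finger opening in m; "gripper_force": force on a finger pad.
Only numpy, scipy, OpenCV 4.12 (cv2) and the standard library are available. Lean on these libraries where they do the work, as an engineer would, in place of code of your own. Each camera call takes 0.05 s, during which the arm holds its last target. There are 200 camera calls.

## Working session

There is one attempt and no reset: what is moved stays moved. The work goes in short steps, Python scripts to look and compute and a tool call to move; the robot and the scene stay as the last step left them, time stands still between calls to the robot, and variables do not carry over. Pictures are saved under pics/ and viewed, at most 10 in all, crops included, and the job is handed in when it is done.

Besides the shell and the picture viewer there is one more tool, called as name([rows], argument=value, ...), one row to a line, values as JSON. send_rows: Moves the arm, as the interface text tells. Its arguments: {"type":"object","properties":{"plan":{"type":"array","items":{"type":"array","items":{"type":"array","items":{"type":"number"}}}},"fingers":{"type":"number"}},"required":["plan"]}

```bash
mkdir -p pics; cat > h.py <<'E'
import numpy as np, cv2, pickle
from plant import ctrl
from scipy.spatial.transform import Rotation as R
def snap(n,f):
    s=ctrl.snapshot(n); cv2.imwrite(f'pics/{f}.png',s['img'][:,:,::-1]); pickle.dump(s,open(f'pics/{f}.pkl','wb')); return s
def ray(s,u,v):
    d=np.linalg.inv(s['K'])@[u,v,1]; P=np.array(s['pose']); return P[:3,3],P[:3,:3]@d
def onz(s,u,v,z):
    o,d=ray(s,u,v); return o+d*(z-o[2])/d[2]
def tri(*l):
    A=np.zeros((3,3));b=np.zeros(3)
    for s,u,v in l:
        o,d=ray(s,u,v); d/=np.linalg.norm(d); M=np.eye(3)-np.outer(d,d); A+=M;b+=M@o
    return np.linalg.solve(A,b)
def proj(s,p):
    P=np.linalg.inv(np.array(s['pose'])); q=s['K']@(P[:3,:3]@p+P[:3,3]); return q[:2]/q[2]
def load(f): return pickle.load(open(f'pics/{f}.pkl','rb'))
E
python3 - <<'E'
from h import *
for n in ["scene","side","wrist"]:
    s=snap(n,n+"0"); print(n,np.round(s['pose'],3).tolist(),s['K'][0][0])
o=ctrl.get_obs(); print(o)
E
```

```text
scene [[0.492, -0.491, 0.719, -0.229], [-0.871, -0.268, 0.412, -0.372], [-0.01, -0.829, -0.559, 0.579], [0.0, 0.0, 0.0, 1.0]] 456.0214393742315
side [[-0.588, -0.622, 0.517, 0.049], [-0.809, 0.44, -0.391, 0.402], [0.016, -0.648, -0.762, 0.694], [0.0, 0.0, 0.0, 1.0]] 395.0968050182221
wrist [[-0.432, -0.858, -0.278, 0.367], [-0.902, 0.412, 0.131, 0.573], [0.002, 0.307, -0.952, 0.385], [0.0, 0.0, 0.0, 1.0]] 325.32629448203534
{'clock': 0.15, 'joint_pos': array([ 8.09069628e+01,  2.05821363e+01,  6.48208243e-01, -1.33326927e-02,
       -7.01359322e+01, -1.65067199e+01]), 'qvel': array([-0.04902593, -0.09345685,  0.10630698, -0.00595577, -0.03679272,
       -0.03192713]), 'tau': array([-8.24931030e-04, -5.83275032e+01,  2.93290401e+01,  7.00139880e+00,
        8.78557301e-03, -9.85027714e-05]), 'tool_pos': array([0.29153334, 0.6084128 , 0.22585865]), 'orientation': array([ 1.79929457e+02, -7.83207363e-03, -2.56042902e+01]), 'force': array([ 0.1168431 , -0.18583621, -1.01191953]), 'moment': array([ 0.03261908, -0.03570955,  0.01354278]), 'gripper_force': 0.0, 'opening': 0.08763816919534792}
```

View pics/scene0.png

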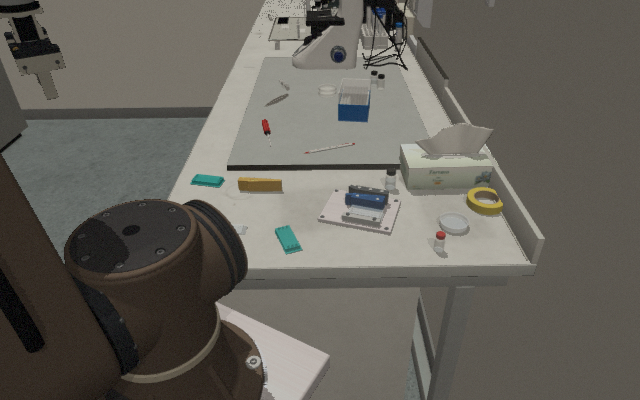

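View pics/side0.png

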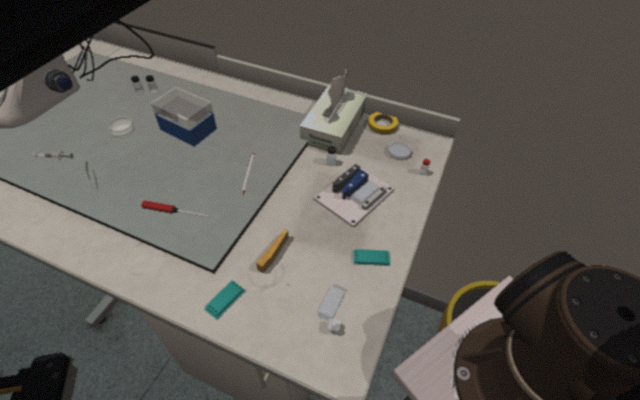

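The scene view shows the wedge at about (260,185) and the jig at (360,208). In the side view they are at (272,250) and (353,193). The vials and dish stand beside the jig. Next I'll get rough positions and a zoomed composite.

```bash
python3 - <<'E'
from h import *
S=load('scene0');D=load('side0')
for n,a,b in [('wedge',(260,185),(272,250)),('jig',(360,208),(353,193))]:
    print(n,onz(S,*a,.015),onz(D,*b,.015))
A=S['img'][140:260,180:500,::-1];B=D['img'][150:290,240:440,::-1]
a=cv2.resize(A,(800,300),interpolation=cv2.INTER_CUBIC); b=cv2.resize(B,(428,300),interpolation=cv2.INTER_CUBIC)
w=cv2.resize(load('wrist0')['img'][:,:,::-1],(372,300))
cv2.imwrite('pics/comp.png',np.vstack([a,np.hstack([b,w])]))
E
```

```text
wedge [0.46172711 0.19730778 0.015     ] [0.46770955 0.20639674 0.015     ]
jig [ 0.49013864 -0.0435111   0.015     ] [ 0.49413897 -0.02890112  0.015     ]
```

View pics/comp.png

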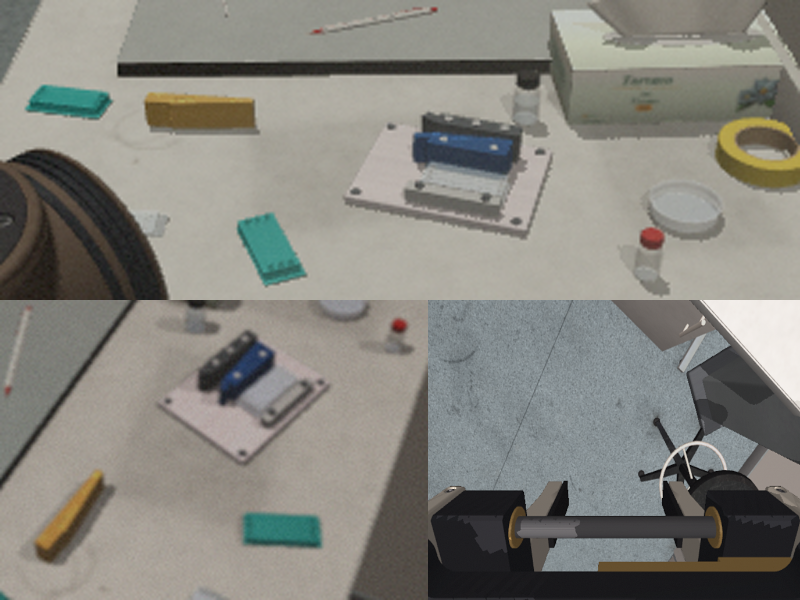

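```bash
cat >> h.py <<'E'
def go(p,yaw,prnt=True):
    o=ctrl.get_obs(); r=R.from_euler('xyz',o['orientation'],degrees=True); t=R.from_euler('xyz',[180,0,yaw],degrees=True)
    print('row',np.round(r.inv().apply(np.array(p)-o['tool_pos'])*100,2),np.round((r.inv()*t).as_rotvec(degrees=True),2),'t',round(o['clock'],2),'pos',np.round(o['tool_pos'],4),'ori',np.round(o['orientation'],2),'F',np.round(o['force'],1),'j',np.round(o['joint_pos'],1))
E
python3 -c "
from h import *
go([.47,.27,.2],-90)"
```

```text
row [30.72 22.8   2.62] [ 6.00e-02 -5.00e-02  6.44e+01] t 0.15 pos [0.2915 0.6084 0.2259] ori [ 1.7993e+02 -1.0000e-02 -2.5600e+01] F [ 0.1 -0.2 -1. ] j [ 80.9  20.6   0.6  -0.  -70.1 -16.5]
```

send_rows([
  [[30.7, 22.8, 2.6, 0, 0, 64.4], [30.7, 22.8, 2.6, 0, 0, 64.4], [30.7, 22.8, 2.6, 0, 0, 64.4], [30.7, 22.8, 2.6, 0, 0, 64.4], [30.7, 22.8, 2.6, 0, 0, 64.4], [30.7, 22.8, 2.6, 0, 0, 64.4], [30.7, 22.8, 2.6, 0, 0, 64.4], [30.7, 22.8, 2.6, 0, 0, 64.4]],
])

```text
clock: 0.82
tool_pos: [0.4471, 0.3126, 0.2039]
orientation: [-180.0, 0.0, -83.2]
force: [1.2, -0.1, 0.6]
opening: 0.0877
gripper_force: 0.0
```

```bash
python3 -c "
from h import *
go([.47,.27,.2],-90)"
```

```text
row [ 4.5  -1.77  0.39] [-0.    0.01  6.77] t 0.82 pos [0.4471 0.3126 0.2039] ori [-1.800e+02  1.000e-02 -8.323e+01] F [ 1.2 -0.1  0.6] j [ 55.5   9.3 -17.7  -0.  -63.  -48.8]
```

send_rows([
  [[4.5, -1.8, 0.4, 0, 0, 6.8], [4.5, -1.8, 0.4, 0, 0, 6.8], [4.5, -1.8, 0.4, 0, 0, 6.8]],
])

```text
clock: 1.07
tool_pos: [0.4709, 0.2695, 0.1996]
orientation: [180.0, -0.0, -89.9]
force: [0.1, 0.0, -0.4]
opening: 0.0875
gripper_force: 0.0
```

```bash
python3 -c "
from h import *
snap('wrist','w1');go([.49,.07,.2],-90)"
```

```text
row [ 2.011e+01 -1.870e+00 -1.000e-02] [ 0.01 -0.01  0.21] t 1.12 pos [0.4706 0.271  0.1998] ori [ 1.7999e+02 -1.0000e-02 -8.9790e+01] F [-0.4 -0.2  0.4] j [ 50.6   9.3 -18.3  -0.  -62.4 -50.4]
```

View pics/w1.png

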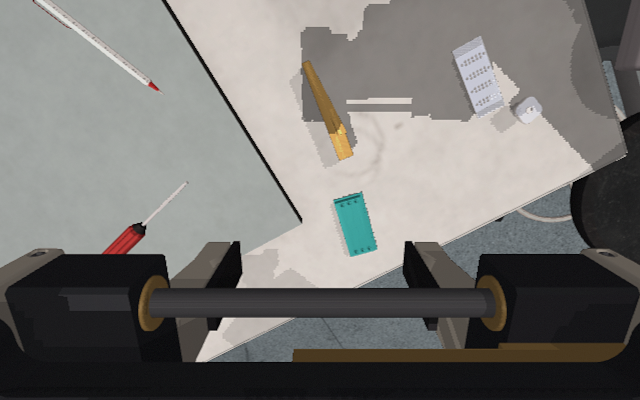

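The wrist view shows the wedge from its thin end at (308,62) to its butt at (347,157). I'll take a second wedge view, then two views of the jig.

send_rows([
  [[10, 3, 0, 0, 0, 0.2], [10, 3, 0, 0, 0, 0.2], [10, 3, 0, 0, 0, 0.2], [10, 3, 0, 0, 0, 0.2]],
])

```text
clock: 1.45
tool_pos: [0.4387, 0.1698, 0.2001]
orientation: [180.0, 0.0, -89.9]
force: [0.0, -0.0, -0.6]
opening: 0.0878
gripper_force: 0.0
```

```bash
python3 -c "
from h import *
snap('wrist','w2');go([.47,.05,.2],-90)"
```

```text
row [12.16 -2.98  0.04] [-0.03  0.05  0.15] t 1.5 pos [0.4399 0.1716 0.2005] ori [-1.7997e+02  5.0000e-02 -8.9850e+01] F [-0.2  0.4  0.3] j [ 45.3   2.3 -26.3  -0.  -61.4 -45.1]
```

send_rows([
  [[12, -2, 0, 0, 0, 0], [12, -2, 0, 0, 0, 0], [12, -2, 0, 0, 0, 0], [12, -2, 0, 0, 0, 0]],
])

```text
clock: 1.83
tool_pos: [0.4614, 0.0491, 0.1999]
orientation: [180.0, -0.0, -90.0]
force: [0.2, 0.4, -0.6]
opening: 0.0874
gripper_force: 0.0
```

```bash
python3 -c "
from h import *
snap('wrist','w3');go([.52,-.0,.2],-90)"
```

```text
row [ 5.09 -5.84 -0.  ] [-0.01 -0.01 -0.01] t 1.88 pos [0.4616 0.0509 0.2   ] ori [-1.7999e+02 -1.0000e-02 -9.0010e+01] F [ 0.4 -0.   0.8] j [ 30.7   1.5 -27.1   0.  -61.4 -30.7]
```

send_rows([
  [[6, -5, 0, 0, 0, 0], [6, -5, 0, 0, 0, 0], [6, -5, 0, 0, 0, 0]],
])

```text
clock: 2.13
tool_pos: [0.5148, -0.0089, 0.1997]
orientation: [-180.0, -0.1, -89.8]
force: [0.1, 0.8, 0.4]
opening: 0.0878
gripper_force: 0.0
```

```bash
python3 -c "
from h import *
snap('wrist','w4');go([.52,-.0,.2],-90)
a,b,c=[load(k)['img'][:,:,::-1] for k in ('w2','w3','w4')]
cv2.imwrite('pics/c2.png',np.vstack([np.hstack([a[:240],])[:, :],b[:300]])[:540])
cv2.imwrite('pics/w4c.png',cv2.resize(c[:260,150:550],(800,520),interpolation=cv2.INTER_CUBIC))
"
```

```text
row [-0.78 -0.69 -0.07] [ 0.03 -0.03  0.06] t 2.18 pos [ 0.5131 -0.0078  0.1994] ori [ 1.7997e+02 -3.0000e-02 -8.9940e+01] F [-0.6  0.3 -1. ] j [ 21.1   6.5 -21.8   0.  -61.8 -21. ]
```

View pics/c2.png

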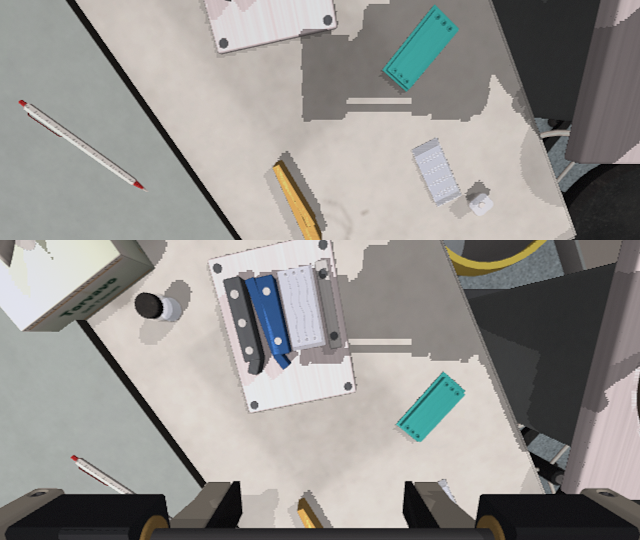

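View pics/w4c.png

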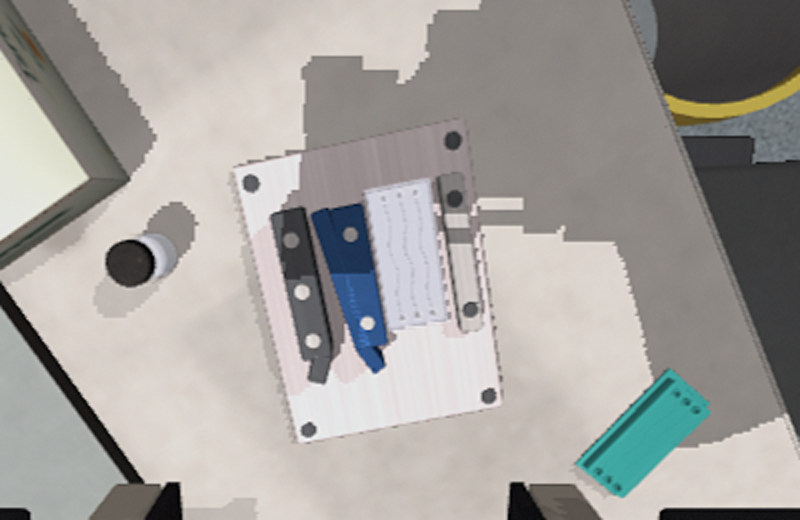

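w3 and w4 show the jig's four plate screws, in w4 at about (275,91), (376,70), (394,198) and (304,215). The rail is on the left, then the blue jaw, the chip and the stop. Jig +y points image-down. I'll measure the jig and zoom in on the wedge.

```bash
cat >> h.py <<'E'
def screw(s,u,v,r=6):
    g=cv2.cvtColor(s['img'],cv2.COLOR_RGB2GRAY).astype(float); u,v=int(u),int(v); v0=max(v-r,0)
    p=g[v0:v+r+1,u-r:u+r+1]; w=np.clip(np.median(p)-30-p,0,60); yy,xx=np.mgrid[v0:v0+p.shape[0],u-r:u-r+p.shape[1]]
    return (w*xx).sum()/w.sum()+0,(w*yy).sum()/w.sum()
E
python3 - <<'E'
from h import *
a=load('w3');b=load('w4')
A=[(216,28),(323,5),(349,146),(253,165)];B=[(275,91),(376,70),(394,198),(304,215)]
T=[]
for p,q in zip(A,B):
    p=screw(a,*p);q=screw(b,*q); t=tri((a,*p),(b,*q)); T.append(onz(b,*q,.008)); print(np.round(p,1),np.round(q,1),'tri',t.round(4),'w3',onz(a,*p,.008).round(4),'w4',onz(b,*q,.008).round(4))
T=np.array(T);c=T.mean(0)
e=(T[2]+T[3]-T[0]-T[1]); f=T[0]+T[3]-T[1]-T[2]
print('c',c,'yaw',np.degrees(np.arctan2(-e[0],e[1])),np.degrees(np.arctan2(f[1],f[0])),np.linalg.norm(e)/2,np.linalg.norm(f)/2)
o=[]
for k,(y0,y1,x0,x1) in (('w1',(40,180,270,390)),('w2',(140,260,250,350))):
    m=load(k)['img'][y0:y1,x0:x1,::-1]; o.append(cv2.resize(m,(400,int(400*m.shape[0]/m.shape[1])),interpolation=cv2.INTER_CUBIC)[:480])
h=min(i.shape[0] for i in o); cv2.imwrite('pics/wz.png',np.hstack([cv2.copyMakeBorder(i,0,480-i.shape[0],0,0,0) for i in o]))
E
```

```text
[217.   27.9] [275.   91.2] tri [ 0.5629 -0.0951  0.0089] w3 [ 0.5631 -0.0953  0.008 ] w4 [ 0.5631 -0.095   0.008 ]
[322.5   4.1] [376.   69.9] tri [ 0.4609 -0.1156  0.0083] w3 [ 0.4609 -0.1157  0.008 ] w4 [ 0.4608 -0.1156  0.008 ]
[348.2 145.6] [394.1 197.5] tri [0.4332 0.0185 0.0083] w3 [0.4331 0.0184 0.008 ] w4 [0.4332 0.0186 0.008 ]
[253.8 164.9] [303.9 215. ] tri [0.5353 0.0389 0.011 ] w3 [0.536  0.0395 0.008 ] w4 [0.5355 0.0399 0.008 ]
c [ 0.49815951 -0.03801348  0.008     ] yaw 11.586104835560592 11.58110104861318 0.13741222263883318 0.10438299196266097
```

View pics/wz.png

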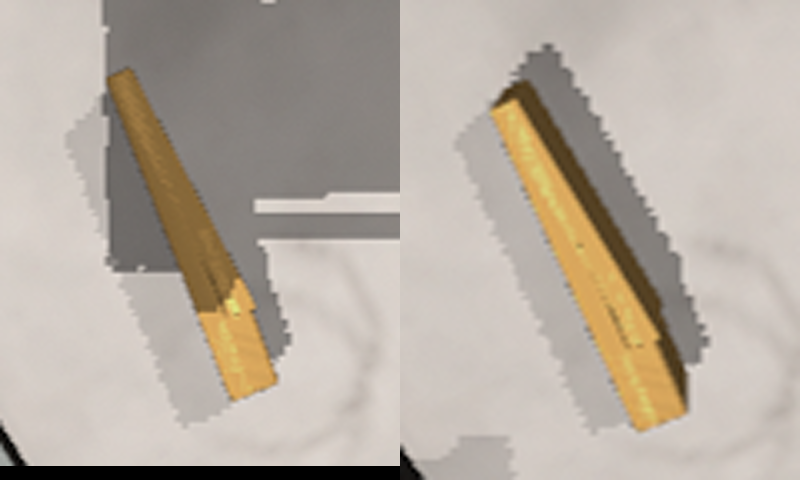

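The zoom shows the wedge's top face clearly in both views. In w1 its corners are about (302,64), (309,60), (340,160) and (353,154), with the slope on image-right.

```bash
python3 - <<'E'
from h import *
a=load('w1');b=load('w2')
A=np.array([(107,80),(130,68),(233,402),(278,380)])+.5; B=np.array([(92,106),(118,98),(241,432),(287,412)])+.5
A=A/3.3333-.5+[270,40];B=B/4-.5+[250,140]
T=[tri((a,*p),(b,*q)) for p,q in zip(A,B)]
Z=.028; TA=np.array([onz(a,*p,Z) for p in A]);TB=np.array([onz(b,*p,Z) for p in B])
print(np.round(T,4));print(TA.round(4));print(TB.round(4))
for P in (TA,TB):
    d=P[2]-P[0]; print('yaw',np.degrees(np.arctan2(-d[0],d[1])),np.linalg.norm(d),'thin',np.linalg.norm(P[0]-P[1]),'butt',np.linalg.norm(P[2]-P[3]))
c=np.array([0.49816,-0.03801]);Rj=R.from_euler('z',11.583,degrees=True).as_matrix()[:2,:2]
jo=c-Rj@[-.008,.0125];print('jig origin',jo)
P=(TA+TB)/2; d=P[2]-P[0];yw=np.arctan2(-d[0],d[1]);Rw=R.from_euler('z',yw).as_matrix()[:2,:2]
m=(P[0]+P[2])[:2]/2; wo=m-Rw@[.010,0]; print('wedge o',wo,np.degrees(yw),'tang',wo+Rw@[.002,.037])
# rail top line and jaw check: hover over jig coordinate corners
go(list(wo+Rw@[.002,.038])+[.10],np.degrees(yw)-90)
E
```

```text
[[0.4902 0.1585 0.0239]
 [0.4832 0.1557 0.0268]
 [0.4523 0.2511 0.0268]
 [0.4391 0.2437 0.0295]]
[[0.4899 0.1589 0.028 ]
 [0.4834 0.1558 0.028 ]
 [0.4527 0.2508 0.028 ]
 [0.439  0.2439 0.028 ]]
[[0.4896 0.1577 0.028 ]
 [0.4828 0.1555 0.028 ]
 [0.4519 0.2507 0.028 ]
 [0.439  0.2445 0.028 ]]
yaw 22.065162387455302 0.09915372610010935 thin 0.007243300070840976 butt 0.015280348112392072
yaw 22.076769741912386 0.10035992827554001 thin 0.00712837744549902 butt 0.014310595743477865
jig origin [ 0.50850692 -0.04864914]
wedge o [0.4617419 0.2007381] 22.071001152047373 tang [0.4496924  0.23577821]
row [-24.46   6.35   9.93] [ 3.000e-02 -2.000e-02 -2.201e+01] t 2.18 pos [ 0.5131 -0.0078  0.1994] ori [ 1.7997e+02 -3.0000e-02 -8.9940e+01] F [-0.6  0.3 -1. ] j [ 21.1   6.5 -21.8   0.  -61.8 -21. ]
```

send_rows([
  [[-24.5, 6.35, 9.9, 0, 0, -22], [-24.5, 6.35, 9.9, 0, 0, -22], [-24.5, 6.35, 9.9, 0, 0, -22], [-24.5, 6.35, 9.9, 0, 0, -22], [-24.5, 6.35, 9.9, 0, 0, -22], [-24.5, 6.35, 9.9, 0, 0, -22], [-24.5, 6.35, 9.9, 0, 0, -22], [-24.5, 6.35, 9.9, 0, 0, -22]],
])

```text
clock: 2.85
tool_pos: [0.4449, 0.2419, 0.0992]
orientation: [179.9, -0.0, -67.6]
force: [1.0, 0.6, 0.2]
opening: 0.0879
gripper_force: 0.0
```

```bash
python3 -c "
from h import *
go([.4493,.2367,.004],-67.93)"
```

```text
row [ 0.65 -0.22  9.52] [ 0.1  -0.03  0.38] t 2.85 pos [0.4449 0.2419 0.0992] ori [ 1.799e+02 -3.000e-02 -6.755e+01] F [1.  0.6 0.2] j [ 50.8  12.  -30.   -0.  -48.1 -28.3]
```

send_rows([
  [[0, 0, 5.5, 0, 0, 0], [0, 0, 5.5, 0, 0, 0], [0, 0, 5.5, 0, 0, 0]],
])

```text
clock: 3.1
tool_pos: [0.4446, 0.2369, 0.0429]
orientation: [179.7, -0.1, -67.8]
force: [-0.3, -0.3, -0.1]
opening: 0.0878
gripper_force: 0.0
```

```bash
python3 -c "
from h import *
go([.4493,.2367,.004],-67.93)"
```

```text
row [ 0.19 -0.45  3.89] [ 0.31 -0.12  0.14] t 3.1 pos [0.4446 0.2369 0.0429] ori [ 1.7969e+02 -1.2000e-01 -6.7790e+01] F [-0.3 -0.3 -0.1] j [ 50.4  16.4 -33.5  -0.1 -40.4 -28.1]
```

send_rows([
  [[0.2, -0.4, 2, 0, 0, 0.1], [0.2, -0.4, 3.9, 0, 0, 0.1], [0.2, -0.4, 3.9, 0, 0, 0.1], [0.2, -0.4, 3.9, 0, 0, 0.1]],
])

```text
clock: 3.43
tool_pos: [0.4513, 0.2371, 0.0074]
orientation: [179.9, -0.0, -67.9]
force: [-0.2, 0.5, -0.5]
opening: 0.0875
gripper_force: 0.0
```

```bash
python3 -c "
from h import *
go([.4493,.2367,.004],-67.93)"
```

```text
row [-0.04  0.2   0.34] [ 0.05 -0.04 -0.01] t 3.43 pos [0.4513 0.2371 0.0074] ori [ 1.7995e+02 -4.0000e-02 -6.7940e+01] F [-0.2  0.5 -0.5] j [ 49.8  20.  -34.8   0.  -35.3 -27.8]
```

send_rows([
  [[0, 0.15, 0.3, 0, 0, 0], [0, 0.15, 0.3, 0, 0, 0], [0, 0.15, 0.3, 0, 0, 0]],
])

```text
clock: 3.68
tool_pos: [0.4505, 0.2366, 0.0051]
orientation: [-179.9, 0.0, -68.0]
force: [-0.5, 0.0, 0.5]
opening: 0.0875
gripper_force: 0.0
```

send_rows([
  [[0, 0, 0, 0, 0, 0], [0, 0, 0, 0, 0, 0], [0, 0, 0, 0, 0, 0], [0, 0, 0, 0, 0, 0], [0, 0, 0, 0, 0, 0], [0, 0, 0, 0, 0, 0], [0, 0, 0, 0, 0, 0], [0, 0, 0, 0, 0, 0]],
], fingers=0)

```text
clock: 4.35
tool_pos: [0.4502, 0.236, 0.0039]
orientation: [180.0, -0.0, -68.0]
force: [-0.5, -0.3, -0.3]
opening: 0.0399
gripper_force: 0.0
```

```bash
python3 -c "
from h import *
go([.4493,.2367,.004],-67.93)"
```

```text
row [-0.1   0.05 -0.01] [ 0.01 -0.01 -0.06] t 4.35 pos [0.4502 0.236  0.0039] ori [ 1.7999e+02 -1.0000e-02 -6.7990e+01] F [-0.5 -0.3 -0.3] j [ 49.8  20.2 -35.2   0.  -34.6 -27.8]
```

send_rows([
  [[0, 0, 0, 0, 0, 0], [0, 0, 0, 0, 0, 0], [0, 0, 0, 0, 0, 0], [0, 0, 0, 0, 0, 0], [0, 0, 0, 0, 0, 0], [0, 0, 0, 0, 0, 0], [0, 0, 0, 0, 0, 0], [0, 0, 0, 0, 0, 0]],
])

```text
clock: 5.02
tool_pos: [0.4502, 0.2361, 0.004]
orientation: [-180.0, 0.0, -68.0]
force: [0.1, 0.8, -0.8]
opening: 0.0155
gripper_force: 30.0
```

send_rows([
  [[0, 0, -3, 0, 0, 0], [0, 0, -6, 0, 0, 0], [0, 0, -6, 0, 0, 0], [0, 0, -6, 0, 0, 0]],
])

```text
clock: 5.35
tool_pos: [0.4507, 0.2368, 0.0652]
orientation: [-179.8, 0.1, -68.0]
force: [-0.4, -0.2, -3.8]
opening: 0.0159
gripper_force: 30.0
```

```bash
cat >> h.py <<'E'
JO=np.array([0.50851,-0.04865]);JY=11.583;RJ=R.from_euler('z',JY,degrees=True).as_matrix()[:2,:2]
def jw(x,y): return JO+RJ@[x/1000,y/1000]
def inj(p): return RJ.T@(np.array(p)[:2]-JO)*1000
E
python3 - <<'E'
from h import *
D=snap('side','side1');S=snap('scene','scene1');s=snap('wrist','w5')
# grasp: TCP in wedge frame nominal (x=2,y~37)
go(list(jw(10.2-1,125))+[.064],JY-90)
A=cv2.resize(s['img'][150:400,200:440,::-1],(480,500)); B=cv2.resize(D['img'][190:290,220:340,::-1],(320,267),interpolation=cv2.INTER_CUBIC)
C=cv2.resize(S['img'][120:220,210:330,::-1],(320,233),interpolation=cv2.INTER_CUBIC)
cv2.imwrite('pics/g.png',np.hstack([A,np.vstack([B,C])]))
E
```

```text
row [16.42  1.98 -0.1 ] [ 0.11 -0.04 10.39] t 5.5 pos [0.4493 0.2353 0.0628] ori [ 1.7989e+02 -3.0000e-02 -6.8030e+01] F [-0.1  0.3 -2.9] j [ 49.8  14.9 -32.2  -0.  -43.1 -27.8]
```

View pics/g.png

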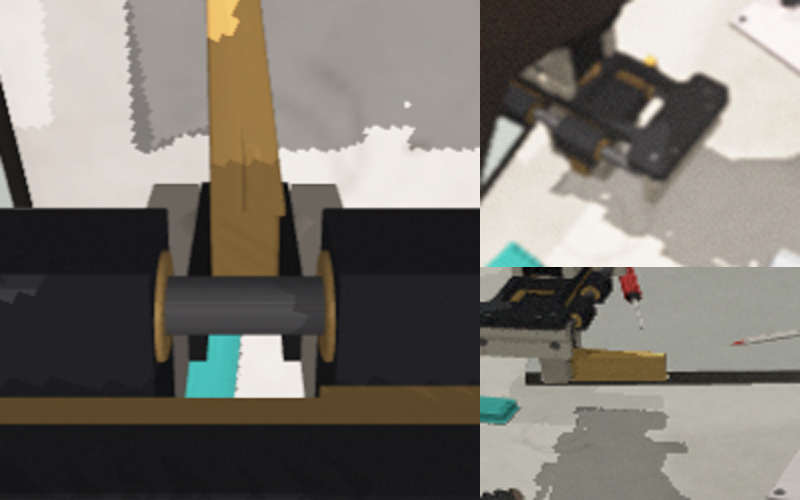

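The picture shows the wedge gripped on its tang and level, with an opening of 16 mm. I'll check the tip's position in the tool frame.

```bash
python3 - <<'E'
from h import *
s=load('w5'); hsv=cv2.cvtColor(s['img'],cv2.COLOR_RGB2HSV)
m=cv2.inRange(hsv,(12,90,60),(30,255,255))[:250,250:400]
n,l,st,_=cv2.connectedComponentsWithStats(m); k=1+np.argmax(st[1:,4]); m=l==k
o=ctrl.get_obs(); r=R.from_euler('xyz',[180,0,-68],degrees=True); tp=np.array([.4498,.236,.0635])
v0=np.where(m.any(1))[0][0]
for v in (v0,v0+1,v0+2,v0+5,v0+15,v0+40,v0+70,v0+100):
    x=np.where(m[v])[0]
    for u in (x[0]-.5,x[-1]+.5):
        P=onz(s,u+250,v,tp[2]+.024); print(v,u+250,'tool',np.round(r.inv().apply(P-tp)*1000,1))
E
```

```text
84 303.5 tool [ 87.2  -6.8 -24. ]
84 321.5 tool [ 87.2   0.2 -24. ]
85 301.5 tool [ 86.8  -7.6 -24. ]
85 321.5 tool [ 86.8   0.2 -24. ]
86 301.5 tool [ 86.5  -7.6 -24. ]
86 321.5 tool [ 86.5   0.2 -24. ]
89 301.5 tool [ 85.3  -7.6 -24. ]
89 322.5 tool [ 85.3   0.6 -24. ]
99 301.5 tool [ 81.6  -7.7 -24. ]
99 323.5 tool [ 81.6   1.  -24. ]
124 302.5 tool [ 71.9  -7.5 -24. ]
124 326.5 tool [ 71.9   2.2 -24. ]
154 302.5 tool [ 59.7  -7.7 -24. ]
154 329.5 tool [ 59.7   3.5 -24. ]
184 303.5 tool [ 46.8  -7.5 -24. ]
184 333.5 tool [ 46.8   5.3 -24. ]
```

```bash
python3 - <<'E'
from h import *
for k in ('w3','w4'):
    s=load(k);g=cv2.cvtColor(s['img'],cv2.COLOR_RGB2GRAY).astype(float)
    for y in (-30,-15,0,15,30):
        f=[]
        xs=np.arange(8,34,.5)
        pr=[]
        for x in xs:
            u,v=proj(s,np.r_[jw(x,y),.038]); pr.append(cv2.getRectSubPix(g.astype(np.float32),(1,1),(float(u),float(v)))[0,0])
        print(k,y,[int(q) for q in pr])
E
```

```text
w3 -30 [80, 80, 80, 80, 79, 80, 80, 80, 80, 81, 82, 82, 79, 71, 56, 37, 30, 27, 29, 31, 32, 36, 46, 59, 75, 87, 94, 96, 95, 94, 93, 92, 90, 91, 95, 104, 119, 135, 148, 155, 158, 157, 150, 138, 120, 99, 98, 95, 95, 95, 94, 93]
w3 -15 [81, 81, 81, 82, 82, 82, 82, 81, 80, 85, 97, 98, 95, 67, 33, 28, 26, 26, 27, 30, 33, 34, 40, 54, 69, 84, 92, 96, 96, 95, 94, 93, 93, 93, 93, 94, 94, 95, 94, 93, 93, 93, 94, 95, 97, 97, 97, 97, 97, 96, 95, 91]
w3 0 [80, 80, 80, 81, 80, 79, 86, 95, 107, 117, 120, 117, 99, 74, 41, 23, 27, 30, 33, 34, 33, 36, 42, 56, 71, 83, 92, 95, 97, 95, 93, 104, 116, 149, 179, 196, 209, 205, 204, 205, 207, 211, 214, 216, 211, 198, 171, 136, 111, 96, 93, 92]
w3 15 [82, 81, 84, 91, 102, 113, 118, 119, 119, 120, 118, 114, 94, 73, 45, 22, 26, 31, 34, 36, 34, 34, 43, 54, 71, 85, 92, 97, 97, 97, 97, 96, 97, 96, 95, 95, 95, 94, 94, 94, 94, 95, 95, 97, 98, 99, 99, 99, 100, 99, 99, 94]
w3 30 [97, 108, 116, 120, 120, 119, 118, 118, 118, 118, 119, 119, 104, 86, 56, 27, 30, 34, 34, 33, 33, 33, 43, 54, 70, 85, 91, 96, 96, 97, 97, 97, 96, 96, 96, 95, 95, 95, 95, 95, 95, 95, 96, 97, 98,
[... 492 characters left out ...]
2, 81, 81, 84, 90, 102, 114, 117, 119, 118, 117, 118, 118, 119, 120, 105, 89, 57, 26, 39, 55, 72, 88, 94, 98, 97, 95, 97, 100, 134, 171, 193, 213, 211, 208, 209, 211, 215, 218, 221, 224, 221, 215, 186, 152, 124, 101, 96, 95]
w4 15 [82, 82, 81, 80, 89, 99, 110, 120, 120, 120, 120, 119, 118, 117, 117, 118, 120, 121, 108, 91, 64, 34, 35, 50, 66, 84, 93, 96, 97, 97, 97, 97, 96, 96, 96, 96, 96, 96, 96, 96, 96, 97, 98, 99, 100, 101, 101, 102, 102, 101, 100, 95]
w4 30 [154, 188, 204, 218, 215, 214, 215, 216, 217, 219, 219, 218, 201, 180, 151, 121, 114, 117, 115, 111, 98, 80, 67, 59, 63, 79, 90, 94, 97, 98, 98, 97, 97, 97, 96, 96, 95, 95, 94, 95, 95, 96, 96, 97, 99, 100, 101, 101, 101, 102, 102, 99]
```

send_rows([
  [[6, 1, 0, 0, 0, 5], [14.5, 2, 0, 0, 0, 10.4], [14.5, 2, 0, 0, 0, 10.4], [14.5, 2, 0, 0, 0, 10.4], [14.5, 2, 0, 0, 0, 10.4], [14.5, 2, 0, 0, 0, 10.4], [14.5, 2, 0, 0, 0, 10.4]],
])

```text
clock: 6.08
tool_pos: [0.4855, 0.0939, 0.0631]
orientation: [179.9, -0.0, -78.4]
force: [0.1, 0.3, -3.0]
opening: 0.0158
gripper_force: 30.0
```

```bash
python3 -c "
from h import *
go(list(jw(10.2,145))+[.015],JY-90); print(inj(ctrl.get_obs()['tool_pos']))"
```

```text
row [-0.08 -0.42  4.81] [ 0.09 -0.03 -0.02] t 6.08 pos [0.4855 0.0939 0.0631] ori [ 1.7991e+02 -3.0000e-02 -7.8440e+01] F [ 0.1  0.3 -3. ] j [ 33.8  13.8 -33.7  -0.  -42.6 -22.2]
[  6.10231869 144.23623097]
```

send_rows([
  [[-0.1, -0.45, 2.4, 0, 0, 0], [-0.1, -0.45, 4.8, 0, 0, 0], [-0.1, -0.45, 4.8, 0, 0, 0], [-0.1, -0.45, 4.8, 0, 0, 0]],
])

```text
clock: 6.42
tool_pos: [0.4891, 0.0963, 0.0151]
orientation: [179.8, -0.1, -78.3]
force: [-0.7, 0.2, -1.3]
opening: 0.0158
gripper_force: 30.0
```

```bash
python3 -c "
from h import *
go(list(jw(10.6,104))+[.014],JY-90); print(inj(ctrl.get_obs()['tool_pos']))"
```

```text
row [ 4.19 -0.04  0.11] [ 0.19 -0.08  0.1 ] t 6.42 pos [0.4891 0.0963 0.0151] ori [ 1.7981e+02 -8.0000e-02 -7.8310e+01] F [-0.7  0.2 -1.3] j [ 33.8  18.5 -35.8   0.  -35.9 -22.1]
[ 10.0873287  145.86976132]
```

send_rows([
  [[1.1, -0.05, 0, 0, 0, 0], [2.2, -0.05, 0, 0, 0, 0], [2.2, -0.05, 0, 0, 0, 0], [2.2, -0.05, 0, 0, 0, 0]],
])

```text
clock: 6.75
tool_pos: [0.4954, 0.074, 0.0168]
orientation: [-179.9, 0.0, -78.5]
force: [0.3, -0.4, -3.3]
opening: 0.0162
gripper_force: 30.0
```

```bash
python3 - <<'E'
from h import *
s=snap('wrist','w6')
go(list(jw(10.6,104))+[.014],JY-90); print(inj(ctrl.get_obs()['tool_pos']))
cv2.imwrite('pics/w6c.png',cv2.resize(s['img'][20:220,240:400,::-1],(480,600),interpolation=cv2.INTER_CUBIC))
E
```

```text
row [1.9  0.13 0.27] [-0.07  0.02 -0.03] t 6.8 pos [0.4955 0.0742 0.0167] ori [-1.7993e+02  2.0000e-02 -7.8450e+01] F [-0.3 -0.2 -2.6] j [ 31.   18.4 -35.6   0.  -35.9 -19.5]
[ 11.89495284 123.00989747]
```

View pics/w6c.png

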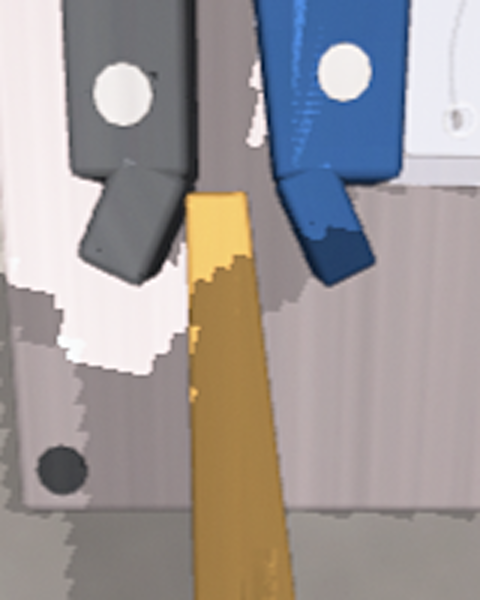

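The tip is about 2 mm before the mouth. The straight face is about 1 mm too far towards the rail, so I shift −x by 1.7 mm and slide in.

send_rows([
  [[0, 0.17, 0.1, 0, 0, 0], [0, 0.17, 0.1, 0, 0, 0], [0.5, 0.17, 0.1, 0, 0, 0], [1.0, 0.17, 0.1, 0, 0, 0], [1.5, 0.17, 0.1, 0, 0, 0], [2.0, 0.17, 0.1, 0, 0, 0], [2.0, 0.17, 0.1, 0, 0, 0]],
])

```text
clock: 7.38
tool_pos: [0.4976, 0.0537, 0.0149]
orientation: [180.0, -0.0, -78.4]
force: [-0.0, -0.2, -2.5]
opening: 0.016
gripper_force: 30.0
```

```bash
python3 - <<'E'
from h import *
s=snap('wrist','w7')
go(list(jw(10.6,104))+[.012],JY-90); o=ctrl.get_obs();print(inj(o['tool_pos']),'Fj',RJ.T@o['force'][:2])
cv2.imwrite('pics/w7c.png',cv2.resize(s['img'][20:220,240:400,::-1],(480,600),interpolation=cv2.INTER_CUBIC))
E
```

```text
row [-0.13 -0.08  0.29] [ 0.01 -0.   -0.04] t 7.43 pos [0.4975 0.054  0.0149] ori [179.99  -0.   -78.45] F [ 0.3 -0.  -2.5] j [ 28.7  18.5 -35.7   0.  -35.8 -17.2]
[  9.81917568 102.74981398] Fj [ 0.26611063 -0.059709  ]
```

View pics/w7c.png

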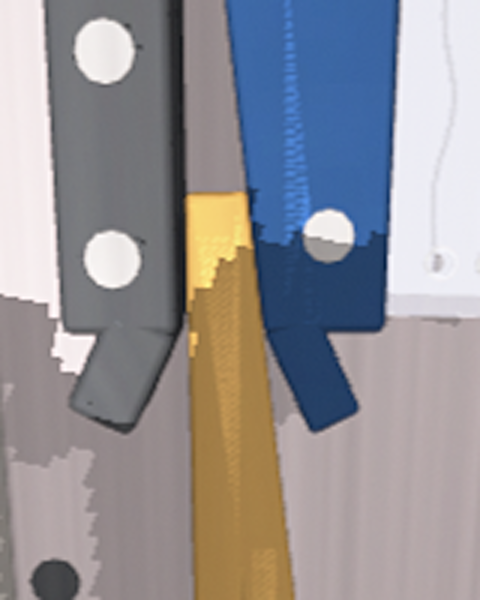

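The tip is about 18 mm inside the slot and free of contact. I lower it onto the plate and release.

send_rows([
  [[0, 0, 0.1, 0, 0, 0], [0, 0, 0.2, 0, 0, 0], [0, 0, 0.25, 0, 0, 0], [0, 0, 0.25, 0, 0, 0]],
])

```text
clock: 7.77
tool_pos: [0.4973, 0.0547, 0.0123]
orientation: [180.0, -0.0, -78.4]
force: [-0.8, -0.1, -2.3]
opening: 0.0154
gripper_force: 30.0
```

```bash
python3 - <<'E'
from h import *
go(list(jw(10.6,104))+[.012],JY-90); o=ctrl.get_obs();print(inj(o['tool_pos']),'Fj',RJ.T@o['force'][:2])
E
```

```text
row [-0.05 -0.08  0.03] [ 0.02 -0.    0.03] t 7.77 pos [0.4973 0.0547 0.0123] ori [179.98  -0.   -78.38] F [-0.8 -0.1 -2.3] j [ 28.8  18.8 -35.8  -0.  -35.4 -17.2]
[  9.76335387 103.50338939] Fj [-0.78610352  0.10725348]
```

send_rows([
  [[0, 0, 0.05, 0, 0, 0], [0, 0, 0.1, 0, 0, 0], [0, 0, 0.1, 0, 0, 0]],
])

```text
clock: 8.02
tool_pos: [0.4975, 0.0548, 0.0119]
orientation: [-180.0, -0.0, -78.4]
force: [-1.8, 0.9, 3.4]
opening: 0.0158
gripper_force: 30.0
```

send_rows([
  [[0, 0, 0.05, 0, 0, 0], [0, 0, 0.1, 0, 0, 0], [0, 0, 0.1, 0, 0, 0]],
])

```text
clock: 8.27
tool_pos: [0.4975, 0.0549, 0.0117]
orientation: [-180.0, -0.0, -78.4]
force: [-5.7, 1.8, 15.9]
opening: 0.0161
gripper_force: 30.0
```

send_rows([
  [[0, 0, -0.1, 0, 0, 0], [0, 0, -0.1, 0, 0, 0]],
])

```text
clock: 8.43
tool_pos: [0.4977, 0.0548, 0.0118]
orientation: [-179.9, 0.0, -78.4]
force: [-2.5, 2.3, 4.8]
opening: 0.0161
gripper_force: 30.0
```

send_rows([
  [[0, 0, 0, 0, 0, 0], [0, 0, 0, 0, 0, 0], [0, 0, 0, 0, 0, 0], [0, 0, 0, 0, 0, 0], [0, 0, 0, 0, 0, 0], [0, 0, 0, 0, 0, 0], [0, 0, 0, 0, 0, 0], [0, 0, 0, 0, 0, 0]],
], fingers=0.5)

```text
clock: 9.1
tool_pos: [0.4974, 0.0546, 0.0114]
orientation: [180.0, -0.0, -78.4]
force: [0.0, 0.4, 0.3]
opening: 0.0437
gripper_force: 0.0
```

send_rows([
  [[0, 0, -2, 0, 0, 0], [0, 0, -5, 0, 0, 0], [0, 0, -5, 0, 0, 0], [-4, 0, -5, 0, 0, 0], [-5, 0, -5, 0, 0, 0], [-5, 0, -5, 0, 0, 0]],
])

```text
clock: 9.6
tool_pos: [0.4876, 0.1056, 0.0618]
orientation: [-179.9, 0.0, -78.3]
force: [0.1, 0.4, -0.7]
opening: 0.0437
gripper_force: 0.0
```

```bash
python3 - <<'E'
from h import *
s=snap('wrist','w8'); o=ctrl.get_obs()
go(list(jw(10.6,135))+[.016],JY-90); print(inj(o['tool_pos']))
hsv=cv2.cvtColor(s['img'],cv2.COLOR_RGB2HSV)
m=cv2.inRange(hsv,(12,90,60),(30,255,255))[:260,200:450]
n,l,st,_=cv2.connectedComponentsWithStats(m); k=1+np.argmax(st[1:,4]); m=l==k; print(st[k])
vs=np.where(m.any(1))[0]
for v in (vs[0]+1,vs[0]+10,(vs[0]+vs[-1])//2,vs[-1]-15,vs[-1]-3,vs[-1]):
    x=np.where(m[v])[0]
    print(v,[inj(onz(s,u+200,v,.036)).round(1).tolist() for u in (x[0]-.5,x[-1]+.5)])
E
```

```text
row [ 1.95 -0.05  4.56] [-0.03  0.01  0.14] t 9.65 pos [0.4873 0.1047 0.0616] ori [-1.7997e+02  1.0000e-02 -7.8270e+01] F [0.3 0.2 0.8] j [ 34.8  14.2 -33.4  -0.  -42.3 -23. ]
[ 10.04845462 154.44953251]
[ 107    0   33  174 4440]
1 [[18.5, 28.1], [8.5, 28.0]]
10 [[18.5, 32.0], [8.0, 32.0]]
86 [[17.9, 68.1], [4.0, 68.0]]
158 [[17.7, 107.0], [2.3, 107.0]]
170 [[17.8, 114.1], [2.1, 114.0]]
173 [[17.8, 115.8], [2.7, 115.8]]
```

send_rows([
  [[0, 0, 0, 0, 0, 0], [0, 0, 0, 0, 0, 0], [0, 0, 2, 0, 0, 0.1], [0.5, 0, 4.6, 0, 0, 0.1], [1, 0, 4.6, 0, 0, 0.1], [1.2, 0, 4.6, 0, 0, 0.1], [1.2, 0, 4.6, 0, 0, 0.1], [1.2, 0, 4.6, 0, 0, 0.1]],
], fingers=0)

```text
clock: 10.32
tool_pos: [0.4907, 0.0918, 0.0166]
orientation: [-179.9, 0.0, -78.5]
force: [-0.2, -0.5, -0.4]
opening: 0.0014
gripper_force: 0.0
```

```bash
python3 - <<'E'
from h import *
go(list(jw(10,130))+[.016],JY-90); o=ctrl.get_obs();print(inj(o['tool_pos']),'Fj',RJ.T@o['force'][:2],o['opening'])
E
```

```text
row [1.12 0.07 0.06] [-0.09  0.02 -0.11] t 10.32 pos [0.4907 0.0918 0.0166] ori [-1.7991e+02  2.0000e-02 -7.8530e+01] F [-0.2 -0.5 -0.4] j [ 33.2  18.2 -35.9   0.  -35.8 -21.8]
[ 10.71873687 141.21165801] Fj [-0.30594154 -0.4566578 ] 0.0013876837862388351
```

send_rows([
  [[0.5, 0.07, 0, 0, 0, 0], [1.0, 0.07, 0, 0, 0, 0], [1.3, 0.07, 0, 0, 0, 0], [1.6, 0.07, 0, 0, 0, 0], [1.9, 0.07, 0, 0, 0, 0], [2.2, 0.07, 0, 0, 0, 0], [2.5, 0.07, 0, 0, 0, 0], [2.5, 0.07, 0, 0, 0, 0]],
])

```text
clock: 10.98
tool_pos: [0.4942, 0.0667, 0.0155]
orientation: [180.0, -0.0, -78.5]
force: [0.3, -0.5, 0.3]
opening: 0.0005
gripper_force: 0.0
```

```bash
cat >> h.py <<'E'
def st():
    o=ctrl.get_obs();print('t',round(o['clock'],2),'tcp jig',inj(o['tool_pos']).round(1),'z',o['tool_pos'][2].round(4),'yaw',o['orientation'][2].round(2),'Fj',(RJ.T@o['force'][:2]).round(1),o['force'][2].round(1))
E
python3 -c "
from h import *
st()"
```

```text
t 10.98 tcp jig [  9.1 115.9] z 0.0155 yaw -78.51 Fj [ 0.2 -0.5] 0.3
```

send_rows([
  [[0.3, 0, 0, 0, 0, 0], [0.6, 0, 0, 0, 0, 0], [0.9, 0, 0, 0, 0, 0], [1.2, 0, 0, 0, 0, 0], [1.2, 0, 0, 0, 0, 0]],
])

```text
clock: 11.4
tool_pos: [0.4964, 0.0549, 0.0154]
orientation: [180.0, -0.0, -78.5]
force: [0.8, 0.1, -0.5]
opening: 0.0005
gripper_force: 0.0
```

```bash
python3 -c "
from h import *
st();s=snap('wrist','w9')
hsv=cv2.cvtColor(s['img'],cv2.COLOR_RGB2HSV)
m=cv2.inRange(hsv,(12,90,60),(30,255,255))[:260,200:450]
n,l,q,_=cv2.connectedComponentsWithStats(m); k=1+np.argmax(q[1:,4]); m=l==k; print(q[k])
vs=np.where(m.any(1))[0]
for v in (vs[0]+1,(vs[0]+vs[-1])//2,vs[-1]-5):
    x=np.where(m[v])[0]
    print(v,[inj(onz(s,u+200,v,.036)).round(1).tolist() for u in (x[0]-.5,x[-1]+.5)])
"
```

```text
t 11.4 tcp jig [  9.  103.8] z 0.0154 yaw -78.51 Fj [ 0.8 -0. ] -0.5
[  95   19   44  237 7286]
20 [[19.2, -6.0], [11.2, -6.0]]
137 [[18.7, 37.9], [5.2, 37.9]]
250 [[18.5, 90.5], [2.6, 90.5]]
```

send_rows([
  [[0.2, 0, 0, 0, 0, 0], [0.4, 0, 0, 0, 0, 0], [0.6, 0, 0, 0, 0, 0], [0.8, 0, 0, 0, 0, 0], [0.8, 0, 0, 0, 0, 0]],
])

```text
clock: 11.87
tool_pos: [0.498, 0.0472, 0.0154]
orientation: [180.0, -0.0, -78.5]
force: [-0.7, -0.3, -0.0]
opening: 0.0005
gripper_force: 0.1
```

```bash
python3 -c "
from h import *
st()"
```

```text
t 11.87 tcp jig [ 9. 96.] z 0.0154 yaw -78.5 Fj [-0.7 -0.2] -0.0
```

send_rows([
  [[0.1, 0, 0, 0, 0, 0], [0.2, 0, 0, 0, 0, 0], [0.3, 0, 0, 0, 0, 0], [0.3, 0, 0, 0, 0, 0]],
])

```text
clock: 12.2
tool_pos: [0.4987, 0.0446, 0.0155]
orientation: [-180.0, -0.0, -78.5]
force: [0.3, 1.1, -0.1]
opening: 0.0003
gripper_force: 0.6
```

```bash
python3 -c "
from h import *
st()"
```

```text
t 12.2 tcp jig [ 9.2 93.3] z 0.0155 yaw -78.5 Fj [0.5 1. ] -0.1
```

send_rows([
  [[0.05, 0, 0, 0, 0, 0], [0.1, 0, 0, 0, 0, 0], [0.15, 0, 0, 0, 0, 0], [0.15, 0, 0, 0, 0, 0]],
])

```text
clock: 12.53
tool_pos: [0.4991, 0.0432, 0.0155]
orientation: [-180.0, -0.0, -78.5]
force: [1.3, 2.3, -1.4]
opening: 0.0003
gripper_force: 0.9
```

send_rows([
  [[0.05, 0, 0, 0, 0, 0], [0.1, 0, 0, 0, 0, 0], [0.15, 0, 0, 0, 0, 0], [0.15, 0, 0, 0, 0, 0]],
])

```text
clock: 12.87
tool_pos: [0.4994, 0.0417, 0.0155]
orientation: [-180.0, 0.0, -78.5]
force: [0.9, 2.6, -1.1]
opening: 0.0001
gripper_force: 1.0
```

send_rows([
  [[0.05, 0, 0, 0, 0, 0], [0.1, 0, 0, 0, 0, 0], [0.15, 0, 0, 0, 0, 0], [0.15, 0, 0, 0, 0, 0]],
])

```text
clock: 13.2
tool_pos: [0.4996, 0.0402, 0.0155]
orientation: [-180.0, -0.0, -78.5]
force: [1.8, 1.4, -1.1]
opening: 0.0001
gripper_force: 1.0
```

send_rows([
  [[0.05, 0, 0, 0, 0, 0], [0.1, 0, 0, 0, 0, 0], [0.15, 0, 0, 0, 0, 0], [0.15, 0, 0, 0, 0, 0]],
])

```text
clock: 13.53
tool_pos: [0.5, 0.0387, 0.0155]
orientation: [-180.0, 0.0, -78.5]
force: [-0.2, 1.5, -0.5]
opening: 0.0005
gripper_force: 1.1
```

send_rows([
  [[0.05, 0, 0, 0, 0, 0], [0.1, 0, 0, 0, 0, 0], [0.15, 0, 0, 0, 0, 0], [0.15, 0, 0, 0, 0, 0]],
])

```text
clock: 13.87
tool_pos: [0.5003, 0.0373, 0.0155]
orientation: [-180.0, -0.0, -78.5]
force: [1.2, 2.7, -0.0]
opening: 0.001
gripper_force: 1.1
```

```bash
python3 - <<'E'
from h import *
st(); s=snap('wrist','w10'); g=cv2.cvtColor(s['img'],cv2.COLOR_RGB2GRAY).astype(np.float32)
# profile across chip/stop at z~.02 along jig -x
for y in (-20,0,20):
    print(y,[int(cv2.getRectSubPix(g,(1,1),tuple(map(float,proj(s,np.r_[jw(x,y),.02]))))[0,0]) for x in np.arange(-8,-66,-1)])
E
```

```text
t 13.87 tcp jig [ 9.2 85.8] z 0.0155 yaw -78.49 Fj [1.7 2.5] -0.0
-20 [94, 94, 94, 95, 96, 95, 95, 73, 223, 236, 236, 237, 236, 237, 220, 236, 236, 236, 236, 236, 236, 233, 225, 237, 236, 236, 236, 236, 236, 228, 230, 236, 236, 236, 236, 236, 200, 119, 84, 85, 85, 88, 123, 146, 149, 149, 153, 156, 153, 153, 156, 157, 154, 148, 158, 164, 163, 164]
0 [96, 96, 95, 96, 95, 95, 94, 71, 229, 237, 238, 238, 237, 237, 220, 237, 237, 237, 237, 237, 237, 232, 224, 237, 237, 237, 237, 237, 237, 226, 228, 237, 237, 237, 237, 237, 195, 114, 85, 86, 87, 90, 123, 145, 147, 147, 152, 155, 153, 152, 154, 155, 152, 150, 161, 163, 163, 163]
20 [151, 78, 59, 60, 60, 60, 59, 60, 224, 238, 238, 238, 232, 230, 237, 237, 237, 238, 237, 238, 228, 234, 237, 238, 238, 237, 237, 237, 222, 238, 237, 238, 237, 238, 237, 238, 189, 112, 86, 87, 86, 91, 126, 144, 145, 145, 150, 153, 151, 151, 153, 153, 149, 152, 156, 156, 158, 159]
```

send_rows([
  [[0.05, 0, 0, 0, 0, 0], [0.1, 0, 0, 0, 0, 0], [0.15, 0, 0, 0, 0, 0], [0.15, 0, 0, 0, 0, 0]],
])

```text
clock: 14.25
tool_pos: [0.5005, 0.0358, 0.0155]
orientation: [-180.0, -0.0, -78.5]
force: [0.5, 2.3, 0.8]
opening: 0.0005
gripper_force: 1.2
```

send_rows([
  [[0.05, 0, 0, 0, 0, 0], [0.1, 0, 0, 0, 0, 0], [0.15, 0, 0, 0, 0, 0], [0.15, 0, 0, 0, 0, 0]],
])

```text
clock: 14.58
tool_pos: [0.5009, 0.0343, 0.0155]
orientation: [-180.0, -0.0, -78.5]
force: [1.4, 3.1, 0.1]
opening: 0.0006
gripper_force: 1.2
```

send_rows([
  [[0.05, 0, 0, 0, 0, 0], [0.1, 0, 0, 0, 0, 0], [0.15, 0, 0, 0, 0, 0], [0.15, 0, 0, 0, 0, 0]],
])

```text
clock: 14.92
tool_pos: [0.5011, 0.0328, 0.0155]
orientation: [-180.0, 0.0, -78.5]
force: [0.6, 3.6, -0.3]
opening: 0.0005
gripper_force: 1.2
```

send_rows([
  [[0.05, 0, 0, 0, 0, 0], [0.1, 0, 0, 0, 0, 0], [0.15, 0, 0, 0, 0, 0], [0.15, 0, 0, 0, 0, 0]],
])

```text
clock: 15.25
tool_pos: [0.5015, 0.0314, 0.0155]
orientation: [-180.0, -0.0, -78.5]
force: [1.1, 3.2, -0.1]
opening: 0.0005
gripper_force: 1.3
```

send_rows([
  [[0.05, 0, 0, 0, 0, 0], [0.1, 0, 0, 0, 0, 0], [0.15, 0, 0, 0, 0, 0], [0.15, 0, 0, 0, 0, 0]],
])

```text
clock: 15.58
tool_pos: [0.5018, 0.0299, 0.0155]
orientation: [-180.0, -0.0, -78.5]
force: [1.2, 3.6, -0.5]
opening: 0.0006
gripper_force: 1.3
```

send_rows([
  [[0.05, 0, 0, 0, 0, 0], [0.1, 0, 0, 0, 0, 0], [0.15, 0, 0, 0, 0, 0], [0.15, 0, 0, 0, 0, 0]],
])

```text
clock: 15.92
tool_pos: [0.5021, 0.0284, 0.0155]
orientation: [-180.0, 0.0, -78.5]
force: [1.3, 3.1, 0.0]
opening: 0.0003
gripper_force: 1.4
```

send_rows([
  [[0.05, 0, 0, 0, 0, 0], [0.1, 0, 0, 0, 0, 0], [0.15, 0, 0, 0, 0, 0], [0.15, 0, 0, 0, 0, 0]],
])

```text
clock: 16.25
tool_pos: [0.5025, 0.0271, 0.0155]
orientation: [-180.0, 0.0, -78.5]
force: [2.1, 4.8, -0.3]
opening: 0.0005
gripper_force: 1.8
```

Resistance is climbing, so I go to finer steps.

send_rows([
  [[0.05, 0, 0, 0, 0, 0], [0.05, 0, 0, 0, 0, 0], [0.05, 0, 0, 0, 0, 0]],
])

```text
clock: 16.5
tool_pos: [0.5027, 0.0268, 0.0155]
orientation: [-180.0, 0.0, -78.5]
force: [3.4, 4.0, -0.8]
opening: 0.0003
gripper_force: 2.2
```

send_rows([
  [[0.05, 0, 0, 0, 0, 0], [0.05, 0, 0, 0, 0, 0], [0.05, 0, 0, 0, 0, 0]],
])

```text
clock: 16.75
tool_pos: [0.5028, 0.0265, 0.0155]
orientation: [-180.0, 0.0, -78.5]
force: [1.5, 5.7, -1.1]
opening: 0.0
gripper_force: 3.1
```

```bash
python3 -c "
from h import *
st()"
```

```text
t 16.75 tcp jig [ 9.5 74.8] z 0.0155 yaw -78.49 Fj [2.6 5.3] -1.1
```

send_rows([
  [[0.07, 0, 0, 0, 0, 0], [0.07, 0, 0, 0, 0, 0], [0.07, 0, 0, 0, 0, 0]],
])

```text
clock: 17.0
tool_pos: [0.5028, 0.0261, 0.0155]
orientation: [-180.0, 0.0, -78.5]
force: [0.5, 10.4, 0.3]
opening: 0.0004
gripper_force: 4.6
```

send_rows([
  [[0.05, 0, 0, 0, 0, 0], [0.05, 0, 0, 0, 0, 0], [0.05, 0, 0, 0, 0, 0]],
])

```text
clock: 17.25
tool_pos: [0.5029, 0.026, 0.0155]
orientation: [-179.9, 0.1, -78.5]
force: [-1.2, 11.7, 0.8]
opening: 0.0003
gripper_force: 6.0
```

```bash
python3 -c "
from h import *
st()"
```

```text
t 17.25 tcp jig [ 9.5 74.3] z 0.0155 yaw -78.49 Fj [ 1.2 11.7] 0.8
```

send_rows([
  [[0.05, 0, 0, 0, 0, 0], [0.05, 0, 0, 0, 0, 0], [0.05, 0, 0, 0, 0, 0]],
])

```text
clock: 17.5
tool_pos: [0.5029, 0.0258, 0.0155]
orientation: [-179.9, 0.1, -78.5]
force: [-1.3, 14.3, 0.3]
opening: 0.0002
gripper_force: 7.2
```

send_rows([
  [[0, 0, 0, 0, 0, 0], [0, 0, 0, 0, 0, 0]],
])

```text
clock: 17.67
tool_pos: [0.5029, 0.0258, 0.0155]
orientation: [-179.9, 0.1, -78.5]
force: [-1.9, 14.3, 1.3]
opening: 0.0006
gripper_force: 7.1
```

send_rows([
  [[0.05, 0, 0, 0, 0, 0], [0.05, 0, 0, 0, 0, 0], [0.05, 0, 0, 0, 0, 0]],
])

```text
clock: 17.92
tool_pos: [0.503, 0.0256, 0.0155]
orientation: [-179.9, 0.1, -78.5]
force: [-3.3, 17.3, 1.5]
opening: 0.0002
gripper_force: 8.4
```

send_rows([
  [[0, 0, 0, 0, 0, 0], [0, 0, 0, 0, 0, 0]],
])

```text
clock: 18.08
tool_pos: [0.503, 0.0256, 0.0155]
orientation: [-179.9, 0.1, -78.5]
force: [-3.1, 16.5, 1.3]
opening: 0.0006
gripper_force: 8.3
```

About 17 N: locked. I back off and check.

send_rows([
  [[-0.3, 0, 0, 0, 0, 0], [-1.5, 0, 0, 0, 0, 0], [-4, 0, 0, 0, 0, 0], [-6, 0, -2, 0, 0, 0], [-6, 0, -5, 0, 0, 0], [-6, 0, -5, 0, 0, 0], [-6, 0, -5, 0, 0, 0]],
])

```text
clock: 18.67
tool_pos: [0.4909, 0.0826, 0.0666]
orientation: [-179.9, 0.0, -78.5]
force: [-0.0, -0.4, -1.2]
opening: 0.0006
gripper_force: 0.0
```

```bash
python3 - <<'E'
from h import *
st();s=snap('wrist','w11')
hsv=cv2.cvtColor(s['img'],cv2.COLOR_RGB2HSV)
m=cv2.inRange(hsv,(12,90,60),(30,255,255))[:240,200:450]
n,l,q,_=cv2.connectedComponentsWithStats(m); k=1+np.argmax(q[1:,4]); m=l==k; print(q[k])
vs=np.where(m.any(1))[0]
for v in (vs[0]+1,vs[0]+40,(vs[0]+vs[-1])//2,vs[-1]-12,vs[-1]-3):
    x=np.where(m[v])[0]
    print(v,[inj(onz(s,u+200,v,.036)).round(1).tolist() for u in (x[0]-.5,x[-1]+.5)])
# chip edge line: bright area
g=cv2.cvtColor(s['img'],cv2.COLOR_RGB2GRAY).astype(np.float32)
for y in (5,15,25,35):
    p=[int(cv2.getRectSubPix(g,(1,1),tuple(map(float,proj(s,np.r_[jw(x,y),.019]))))[0,0]) for x in np.arange(-10,-24,-.5)]; print(y,p)
E
```

```text
t 18.67 tcp jig [  9.1 132.1] z 0.0666 yaw -78.47 Fj [-0.1 -0.4] -1.2
[ 102    0   34  122 3494]
1 [[19.5, 3.7], [6.2, 3.7]]
40 [[19.3, 21.8], [4.0, 21.8]]
60 [[19.5, 31.6], [2.8, 31.6]]
109 [[19.4, 57.0], [3.7, 57.0]]
118 [[19.5, 61.9], [3.7, 61.9]]
5 [90, 91, 91, 90, 90, 90, 91, 89, 90, 90, 87, 75, 103, 168, 219, 230, 228, 228, 228, 228, 227, 227, 228, 227, 228, 228, 222, 210]
15 [102, 87, 88, 90, 90, 91, 91, 91, 92, 91, 89, 75, 96, 164, 216, 231, 229, 229, 229, 229, 229, 229, 225, 218, 216, 224, 229, 228]
25 [91, 91, 92, 92, 92, 91, 91, 91, 91, 91, 88, 80, 85, 181, 225, 231, 230, 229, 229, 228, 228, 224, 223, 222, 208, 187, 176, 182]
35 [142, 145, 157, 165, 166, 165, 163, 161, 162, 163, 163, 162, 161, 157, 148, 140, 141, 141, 141, 139, 134, 128, 129, 143, 156, 161, 159, 158]
```

```bash
python3 -c "
from h import *
print(ctrl.close_job())"
```

```text
the job is handed in; nothing more can be done
None
```

The wedge was started loosely in the slot and released, then driven in until the push reached about 17 N. It stayed straight along the rail with the chip square; the job is handed in, but no verdict came back.

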